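# Set up a bearing with driver disc and sleeve on the bench block

### The arm

A 6-joint arm with a two-finger parallel gripper is mounted at the origin on a cart in front of the work surface, level with it; the furniture and walls round the work are solid. World frame = base frame: x ahead of the robot, y to its left, z up, the work surface at z = 0. Lengths are in mm, angles in rad, forces in N, time in s.
With the tool pointing down it reaches from about 275 to 1000 mm from the base axis. Payload 8.4 kg.
Tool frame: the origin (TCP) lies between the finger pads; the fingertips stand 22 mm ahead of it and the grasp point (between the pads) lies 3 mm ahead of it; z points along the fingers, y is the line along which they close (so a half turn about z gives the same grasp; the last joint's range is limited). The gripper opens to 85 mm and grips with 20 to 120 N. Pads are 22 mm wide; open, the fingers measure 114 mm over their backs; the gripper's body (76 mm by 85 mm) begins 54 mm behind the grasp point. The pads swing forward as they close: fully open they stand 13 mm farther back than shut.
Start: joints at [1.13, 0.353, 1.633, -0, 1.155, -0.002], TCP at [265.532, 565.792, 253.281] pointing down, gripper open.
Joint ranges: [-2.63, 2.63], [-0.92, 2.1], [0.06, 2.66], [-1.3, 4.44], [0, 2.69], [-3.02, 3.02]. Speed limits (rad/s): [2.22, 2.22, 2.79, 3.14, 3.14, 3.14].

### API

Orientations are given as a unit quaternion [x, y, z, w].
In Python, from plant import env, cams, workorder gives the robot as it stands. The module is installed in compiled form; this text tells all that it offers.
- The arm moves only by the shell command python3 -m creep 'ROWS' [OPENING]. ROWS is JSON, one flat list of numbers, 4 for each row, row after row: the shift along the tool's x, y, z in mm, then the turn about the tool's z in rad. A call has 1 to 12 rows; each row is the pose to reach, as a shift and turn from the pose commanded when the call began, along the tool's axes at that moment; what a row does not reach only later rows make up. A row lasts 1/8 s, in which the tool goes at most 62.5 mm and 10.7 degrees, less where a joint would pass 70% of its speed; a pose out of reach is approached as far as the arm can. A call with a gripper value outside its range is refused whole. OPENING is the opening, from 0 (shut) to 1 (fully open), set as the call begins (- or left out, the last holds). The fingers move at their own pace and stop on an object; the grip force is fixed at half the most. Time passes only in rows, so rows that repeat a pose let the fingers close. It gives the time, the measured TCP pose, the force, the opening and the grip force at its end, in the units of the state.
- env.get_state(): the state, without advancing time (a new reading comes with each control period).
- cams.get_image(name): name is "side" or "top" or "wrist"; returns a dict with "frame" (420x560x3 uint8, red, green, blue), "depth" (420x560 float32, mm along the optical axis (not along the pixel's ray), 0 where there is no reading), "fx", "fy", "cx", "cy" (pixels), "R" (3x3) and "t" (3): a world point X has camera coordinates R X + t. Camera axes: x right, y down, z forward; pixel columns grow to the right and rows downward; lengths in mm; the calibration is good to about 2 mm. The wrist camera is an equidistant fisheye: a pixel r from the principal point sees the ray r / f radians off the axis. A picture is of the moment at which its call begins.
- workorder.finish_job(): hands the job in; it is judged then, once.
The state is a dict: "time_s": time; "qpos": joint angles; "qd": joint speeds; "joint_torque": joint torques, N m; "tool_pos": TCP position; "ee_rot": TCP orientation; "contact_force": force on the tool from outside, world axes, zero at the start; "ft_torque": the same for the moment, N m; "width": opening from 0.0 (shut) to 1.0 (fully open); "finger_force": force on a finger pad.
Only numpy, scipy, OpenCV 4.12 (cv2) and the standard library are available. Lean on these libraries where they do the work, as an engineer would, in place of code of your own. Each camera call takes 0.05 s, during which the arm holds its last target. There are 200 camera calls.

### The job

Set up the new bearing ready to be driven into its housing, building up from the steel bench block in this order: stand the grey housing with its spigot in the recess of the block, put the bearing squarely into the mouth of the housing, put on the bearing the blue driver disc whose outer diameter matches the bearing's, pilot in the bore, and stand the red sleeve over that disc's silver boss. Each part must sit fully home and upright before the next goes on; leave the other two discs in their tray, and leave the mallet and the oil bottle where they are.

Things in the scene. Friction and masses are not known exactly. Their poses are not given: they have to be found in the camera images.
- bench_block: Bright round steel bench block, diameter 100, 25 mm tall, fixed; it stands on the bench. Origin: centre of its underside, z up. In its top a round recess, diameter 47, 6 mm deep, on the axis.
- housing: Grey flanged bearing housing, bright rim, loose, 35 mm tall, 0.2-0.4 kg. Origin: centre of its underside, z up. Spigot dia 44, z 0-5, lower edge bevelled; flange dia 76, z 5-13; body dia 56, z 13-35 (grip here). Mouth of the bore in the top: dia 45, 5 mm deep, to z 30, where the tight bore stops a bearing put in by hand. Home, its flange lies on the block and its origin is 20 mm above the block's.
- bearing: Sealed ball bearing, steel rings with black seal, loose, lying flat: outer diameter 42, bore 20, 16 mm high, lower outer edge bevelled. Origin: centre of its underside, z up the axis. Home in the housing its underside is at the housing's z 30 mm and 11 mm of it stand out above the rim; so grip only its upper 9 mm.
- kit_tray: Black and grey driver kit tray, 80 x 250 mm, 15 mm tall, fixed; long along its y. Origin: centre of its underside. Three holes of diameter 20 at y -80, 0 and +80 mm, in which the pilots of the three discs stand, in any order.
- disc_medium: Blue driver disc of the bearing's size, loose, upright in the tray. Origin: centre of its pilot's underside, z up. Pilot dia 16, z 0-6 mm, lower edge bevelled; disc dia 42, z 6-18 (grip here); silver boss dia 26, z 18-30, top edge bevelled. In the tray its origin is 9 mm above the bench, the disc resting on the tray's top. Home, its origin is 10 mm above the bearing's origin.
- disc_small: Blue driver disc like disc_medium but only 30 mm in diameter: not wanted, stays in the tray.
- disc_large: Blue driver disc like disc_medium but 54 mm in diameter: not wanted, stays in the tray.
- sleeve: Red driving sleeve with a black grip band and a bright striking end on top, loose, standing upright: diameter 36, 70 mm tall. Origin: centre of its open underside, z up the axis. Hollow from below: inner diameter 29, 52 mm deep. Home over the boss its lower rim lies on the disc's face, its origin 18 mm above the disc's origin.
- mallet: Small brown mallet with wooden handle, 155 mm long, loose, lying behind the work: leave it. Origin: centre of its underside.
- oil_bottle: Amber oil bottle with black cap, diameter 26, 80 mm tall, loose, standing at the left: leave it. Origin: centre of its underside.

How it is judged:
By the outcome, as a careful person would: the job done as asked, in the order asked, and still so for the second after the job is handed in, with the robot touching nothing.
It also fails if it takes over 93 s, if anything falls off the work surface, if the arm or the gripper's body presses on something with over 40 N, if the wrist force passes 120 N, or if a joint passes its speed limit or range.

## Working session

There is one attempt and no reset: what is moved stays moved. The work goes in short steps, Python scripts to look and compute and a shell command to move; the robot and the scene stay as the last step left them, time stands still between calls to the robot, and variables do not carry over. Pictures are saved under pics/ and viewed, at most 14 in all, crops included, and the job is handed in when it is done.

```bash
mkdir -p pics
python3 - <<'E'
from plant import env,cams
import cv2,numpy as np,pickle
print(env.get_state())
for n in ["side","top"]:
    d=cams.get_image(n); pickle.dump(d,open(f"{n}0.pkl","wb"))
    cv2.imwrite(f"pics/{n}0.png",d["frame"][:,:,::-1])
    print(n,d["fx"],d["fy"],d["cx"],d["cy"],d["R"],d["t"])
E
```

```text
{'time_s': 0.0, 'qpos': array([ 1.12954954e+00,  3.53671610e-01,  1.63416448e+00, -5.94774123e-06,
        1.15517916e+00, -2.42180378e-03]), 'qd': array([ 0.00267833,  0.00074793, -0.00102737,  0.00032476, -0.00055657,
       -0.00041819]), 'joint_torque': array([-7.11673074e-04, -6.05251479e+01, -3.42073953e+01, -1.81674013e-04,
        9.23661108e-03,  1.61957743e-06]), 'tool_pos': array([265.3661437 , 565.36213334, 252.53401545]), 'ee_rot': array([ 2.17655008e-01,  9.76025508e-01, -6.94467587e-04, -1.53846384e-04]), 'contact_force': array([-0.12776687,  0.3328811 ,  1.21900116]), 'ft_torque': array([-0.04828295, -0.02039824,  0.06714856]), 'finger_force': 0.0, 'width': 1.0007783959060892}
side 511.5069395660179 511.5069395660179 273.21822118506844 208.5099837073036 [[-0.29212994 -0.95611571 -0.02242427]
 [-0.44268118  0.15596575 -0.88301079]
 [ 0.84775791 -0.24802709 -0.4688167 ]] [426.72316922 231.17842524 677.29941457]
top 472.3561518799482 472.3561518799482 282.7503071874301 206.4088562900374 [[ 2.08236878e-03 -9.99752192e-01 -2.21634469e-02]
 [-9.96873959e-01 -3.24858467e-04 -7.90076226e-02]
 [ 7.89808439e-02  2.22586861e-02 -9.96627602e-01]] [271.63895853 588.5884909  878.53171098]
```

View pics/side0.png

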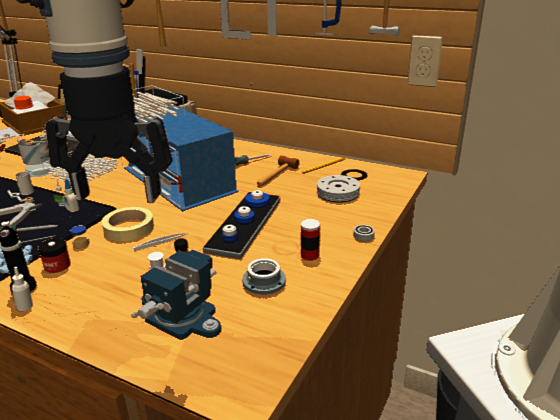

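View pics/top0.png

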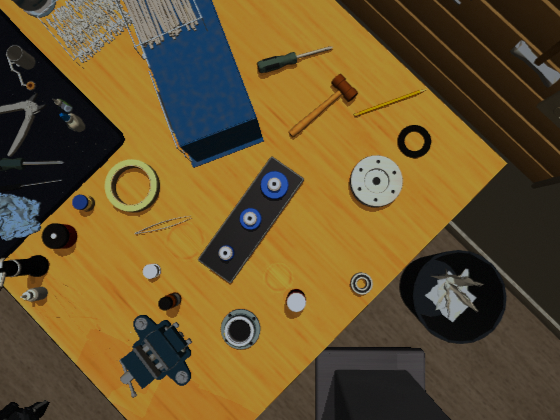

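The side view shows the block at (338,187), bearing (363,233), sleeve (310,240), housing (264,276) and discs (256,197), (245,212), (229,232). In the top view they are: block (376,181), bearing (361,284), sleeve top (296,300), housing (240,330), discs large (274,184), medium (250,218) and small (226,253). The vise stands next to the housing at (155,350).

```bash
cat > h.py <<'E'
import numpy as np,cv2,pickle
def ray(d,u,v,fish=False):
    x=(u-d["cx"])/d["fx"];y=(v-d["cy"])/d["fy"]
    if fish:
        th=np.hypot(x,y); s=np.sin(th)/max(th,1e-9); c=np.array([x*s,y*s,np.cos(th)])
    else: c=np.array([x,y,1.])
    R=np.array(d["R"]);t=np.array(d["t"]).ravel()
    r=R.T@c; return -R.T@t, r/np.linalg.norm(r)
def tri(rs):
    A=np.zeros((3,3));b=np.zeros(3)
    for c,r in rs:
        P=np.eye(3)-np.outer(r,r);A+=P;b+=P@c
    X=np.linalg.solve(A,b);return X,[float(np.linalg.norm((np.eye(3)-np.outer(r,r))@(X-c))) for c,r in rs]
def atz(cr,z): c,r=cr; return c+r*(z-c[2])/r[2]
def proj(d,X,fish=False):
    p=np.array(d["R"])@np.asarray(X,float)+np.array(d["t"]).ravel()
    if fish:
        th=np.arctan2(np.hypot(p[0],p[1]),p[2]);q=p[:2]/np.hypot(p[0],p[1])*th
    else: q=p[:2]/p[2]
    return d["fx"]*q[0]+d["cx"],d["fy"]*q[1]+d["cy"]
E
python3 - <<'E'
from h import *
S=pickle.load(open("side0.pkl","rb"));T=pickle.load(open("top0.pkl","rb"))
pts=dict(block=((339,184),(376,181)),bearing=((364,231),(361,284)),sleeve=((311,225),(296,300)),housing=((264,268),(240,330)),
 large=((257,193),(274,184)),med=((245,208),(250,218)),small=((229,228),(226,253)))
for k,(s,t) in pts.items():
    X,e=tri([ray(S,*s),ray(T,*t)])
    u,v=t; z=T["depth"][v-3:v+4,u-3:u+4]; zz=np.median(z[z>0]); c,r=ray(T,u,v); f=(np.array(T["R"])@r)[2]
    print(k,X.round(0),np.round(e,1),"depth",(c+r*zz/f).round(0))
a=cv2.resize(T["frame"][150:360,180:420],None,fx=3.3,fy=2.85,interpolation=cv2.INTER_CUBIC)
E
```

```text
block [637.  93.  23.] [0.7 0.7] depth [638.  92.  18.]
bearing [441. 123.  12.] [0.2 0.2] depth [439. 121.  -2.]
sleeve [415. 246.  63.] [0.9 0.9] depth [416. 247.  68.]
housing [356. 353.  30.] [0.8 0.8] depth [353. 354.  12.]
large [631. 289.  35.] [0.6 0.6] depth [630. 289.  37.]
med [565. 334.  39.] [0.1 0.1] depth [565. 334.  37.]
small [500. 381.  36.] [1.6 1.6] depth [499. 379.  37.]
```

```bash
python3 - <<'E'
from h import *
from plant import cams
T=pickle.load(open("top0.pkl","rb"))
d=cams.get_image("wrist")
R=np.array(d["R"]);c=-R.T@d["t"];print("cam",c,"axis",R[2],"f",d["fx"],d["cx"],d["cy"])
q=(T["frame"])
E
python3 -m creep '[-60,-60,0,0,-120,-110,0,0,-171,-154,0,0,-171,-154,0,0,-171,-154,0,0]' 1
python3 - <<'E'
from h import *
from plant import cams
d=cams.get_image("wrist");pickle.dump(d,open("w1.pkl","wb"))
R=np.array(d["R"]);print("cam",-R.T@d["t"],"axis",R[2])
cv2.imwrite("pics/w1.png",d["frame"][:,:,::-1]);print(proj(d,[355,353,35],1),proj(d,[415,246,70],1))
E
```

```text
cam [189.90655632 602.06619163 373.42331964] axis [ 0.29533102 -0.13874211 -0.94526727] f 325.19226210127806 281.29386368728666 208.36304015151538
time_s: 0.78
tool_pos: [355.6, 351.3, 253.2]
ee_rot: [0.219, 0.976, -0.0, 0.0]
contact_force: [0.2, 0.7, 0.2]
width: 1.0
finger_force: 0.0
cam [280.20779922 388.11623811 374.0227857 ] axis [ 0.29526775 -0.13932079 -0.94520192]
(np.float64(281.40671279555716), np.float64(177.9485939280321)) (np.float64(216.64176743023464), np.float64(275.2394465082173))
```

View pics/w1.png

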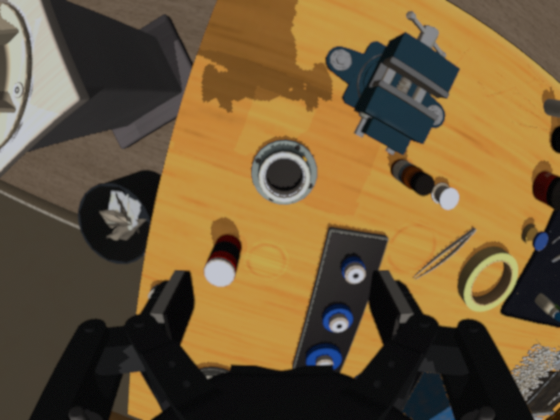

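The wrist view shows the housing rim centred near (284,172), about 4 px right of and 6 px above the prediction. The sleeve top is at (221,272), and the area around the housing is clear. I'll go down for a closer second view.

```bash
python3 -m creep '[0,0,60,0,0,0,110,0,0,0,110,0,0,0,110,0]'
python3 - <<'E'
from h import *
from plant import cams
d=cams.get_image("wrist");pickle.dump(d,open("w2.pkl","wb"))
e=pickle.load(open("w1.pkl","rb"))
print(atz(ray(e,285,172,1),35), proj(d,atz(ray(e,285,172,1),35),1))
a=cv2.resize(e["frame"][130:220,240:330],(400,400),interpolation=cv2.INTER_CUBIC)
b=cv2.resize(d["frame"][100:300,180:380],(400,400),interpolation=cv2.INTER_CUBIC)
cv2.imwrite("pics/w2.png",np.hstack([a,b])[:,:,::-1])
E
```

```text
time_s: 1.32
tool_pos: [355.3, 355.0, 144.6]
ee_rot: [0.217, 0.976, 0.001, 0.0]
contact_force: [0.7, 0.5, 0.3]
width: 1.002
finger_force: 0.0
[350.72409516 359.26115924  35.        ] (np.float64(282.02211543124827), np.float64(206.26047138043702))
```

View pics/w2.png

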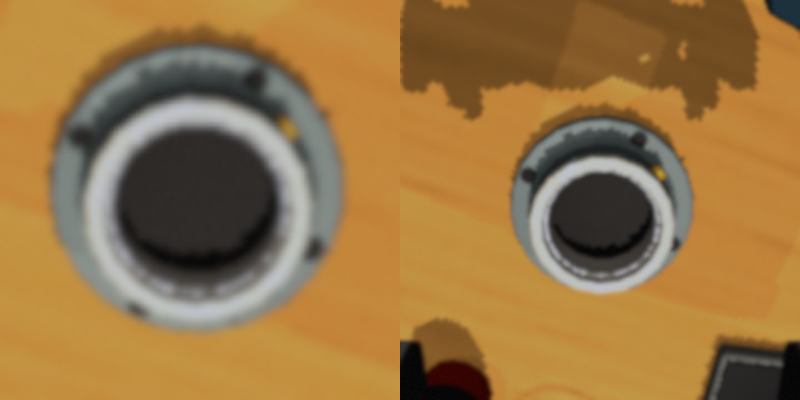

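The crops put the housing's white rim outer circle centre at about (284.4,177.2) in the high view and (280.8,212.2) in the low view. Next I back-project the rim contour onto its plane and fit a circle, using the radius as a check.

```bash
cat >> h.py <<'E'
def circ(d,mask,z,near,fish=True,hull=True):
    "largest blob near pixel -> hull back-projected to plane z -> circle centre,radius,rms"
    cs,_=cv2.findContours(mask.astype(np.uint8),cv2.RETR_EXTERNAL,cv2.CHAIN_APPROX_NONE)
    c=max([c for c in cs if cv2.pointPolygonTest(cv2.convexHull(c),tuple(map(float,near)),False)>=0],key=cv2.contourArea)
    if hull:c=cv2.convexHull(c)
    p=np.array([atz(ray(d,u,v,fish),z)[:2] for u,v in c[:,0].astype(float)])
    w=np.ones(len(p))
    for _ in range(4):
        s=np.linalg.lstsq(np.c_[2*p,np.ones(len(p))]*w[:,None],(p**2).sum(1)*w,rcond=None)[0]
        r=np.sqrt(s[2]+s[0]**2+s[1]**2);e=np.hypot(*(p-s[:2]).T)-r;w=1/(1+(e/.8)**2)
    return s[:2].round(2),round(float(r),2),round(float(np.sqrt(np.average(e**2,weights=w))),2)
def hsv(d): return cv2.cvtColor(d["frame"],cv2.COLOR_RGB2HSV).astype(int)
def totool(v,q=(.2177,.976)):
    a,b=q;return np.array([(2*a*a-1)*v[0]+2*a*b*v[1],2*a*b*v[0]+(2*b*b-1)*v[1]]).round(1)
E
python3 - <<'E'
from h import *
from plant import env
for n,p in(("w1",(284,177)),("w2",(281,212))):
    d=pickle.load(open(n+".pkl","rb"));h=hsv(d)
    m=(h[...,2]>165)&(h[...,1]<40)
    for z in(32,35,38):print(n,z,circ(d,m,z,p))
a=pickle.load(open("w1.pkl","rb"));b=pickle.load(open("w2.pkl","rb"))
print(tri([ray(a,284.4,177.2,1),ray(b,280.8,212.2,1)]))
s=env.get_state();print(s["tool_pos"],s["ee_rot"])
E
```

```text
w1 32 (array([356.71, 355.31]), 27.14, 0.18)
w1 35 (array([356.04, 355.59]), 26.9, 0.18)
w1 38 (array([355.36, 355.88]), 26.66, 0.17)
w2 32 (array([356.56, 355.25]), 27.23, 0.18)
w2 35 (array([355.57, 355.71]), 26.88, 0.18)
w2 38 (array([354.58, 356.18]), 26.53, 0.18)
(array([357.37203324, 355.32922457,  26.76163326]), [0.16958450354481916, 0.16958450354475976])
[355.69134921 355.21637405 145.14836778] [2.17328484e-01 9.76097549e-01 1.18361324e-03 7.10443851e-04]
```

```bash
cat >> h.py <<'E'
def tips(d,s):
    "finger points in tool frame (x,y,z) from wrist depth"
    from scipy.spatial.transform import Rotation as Ro
    V,U=np.mgrid[200:420:2,60:500:2];V=V.ravel();U=U.ravel();D=d["depth"][V,U]
    ok=(D>0)&(D<230);R=np.array(d["R"]);t=np.array(d["t"]).ravel();P=[]
    for u,v,z in zip(U[ok],V[ok],D[ok]):
        x=(u-d["cx"])/d["fx"];y=(v-d["cy"])/d["fy"];th=np.hypot(x,y);k=np.tan(th)/th
        P.append(R.T@(np.array([x*k*z,y*k*z,z])-t))
    return Ro.from_quat(s["ee_rot"]).inv().apply(np.array(P)-s["tool_pos"])
E
python3 -m creep '[0,0,0,0,0,0,0,0,0,0,0,0,0,0,0,0]' 0.66
python3 - <<'E'
from h import *
from plant import cams,env
def rep(d,s):
    p=tips(d,s)
    for sg in(-1,1):
        q=p[(sg*p[:,1]>0)&(abs(p[:,1])<65)&(p[:,2]>-30)&(p[:,2]<60)&(abs(p[:,0])<25)]
        if len(q): print(sg,"ztip",np.percentile(q[:,2],[50,90,97,100]).round(1),"tip y", q[q[:,2]>q[:,2].max()-6][:,1].round(0)[:12])
s=env.get_state();rep(pickle.load(open("w2.pkl","rb")),s)
d=cams.get_image("wrist");pickle.dump(d,open("w3.pkl","wb"));rep(d,s)
E
```

```text
time_s: 1.88
tool_pos: [355.0, 353.7, 143.5]
ee_rot: [0.218, 0.976, 0.0, 0.0]
contact_force: [-0.1, -0.3, 0.2]
width: 0.655
finger_force: 0.0
-1 ztip [-14.4   0.7   5.1   8.2] tip y [-46. -45. -44. -43. -42. -41. -40. -43. -41. -40. -40. -40.]
1 ztip [-14.3   0.3   4.6   7.4] tip y [45. 47. 48. 49. 49. 51. 45. 45. 46. 48. 50. 51.]
-1 ztip [-11.8   8.   13.6  17.6] tip y [-33. -32. -31. -30. -29. -28. -27. -30. -29. -27. -27. -27.]
1 ztip [-11.3   8.   13.2  17.5] tip y [30. 31. 32. 33. 34. 35. 36. 30. 30. 31. 32. 30.]
```

The fingertips are about 8.5 mm ahead of the TCP fully open and about 17.5 mm ahead at 0.66. For the housing, a TCP z of 33.5 puts the closed tips at about z 16, above the flange.

```bash
python3 -m creep '[0,1.5,0,0,0,1.5,30,0,0,1.5,60,0,0,1.5,90,0,0,1.5,110,0,0,1.5,110,0,0,1.5,110,0]' 1
python3 -m creep '[0,0,0,0,0,0,0,0,0,0,0,0,0,0,0,0,0,0,0,0,0,0,0,0]' 0.4
python3 - <<'E'
from h import *
from plant import cams,env
d=cams.get_image("wrist");pickle.dump(d,open("w4.pkl","wb"));s=env.get_state()
h=hsv(d);m=(h[...,2]>165)&(h[...,1]<40);p=proj(d,[355,355,35],1);print(s["tool_pos"],s["contact_force"],p)
print(circ(d,m,35,p))
cv2.imwrite("pics/w4.png",d["frame"][:,:,::-1])
E
```

```text
time_s: 2.8
tool_pos: [355.9, 355.4, 33.8]
ee_rot: [0.218, 0.976, 0.0, 0.0]
contact_force: [-0.4, 0.6, 0.1]
width: 0.999
finger_force: 0.0
time_s: 3.55
tool_pos: [355.8, 355.3, 34.5]
ee_rot: [0.218, 0.976, 0.0, 0.0]
contact_force: [-1.0, -2.1, 10.6]
width: 0.631
finger_force: 61.0
[355.8345087  355.3343372   34.48910338] [-0.87773723 -2.40966265 10.81135637] (np.float64(277.35260341423106), np.float64(297.1923980384175))Traceback (most recent call last):
  File "<stdin>", line 5, in <module>
  File "h.py", line 24, in circ
    c=max([c for c in cs if cv2.pointPolygonTest(cv2.convexHull(c),tuple(map(float,near)),False)>=0],key=cv2.contourArea)
ValueError: max() iterable argument is empty
```

```bash
python3 -m creep '[0,0,-20,0,0,0,-70,0,0,0,-120,0,0,0,-120,0,0,0,-120,0,0,0,-120,0]'
python3 - <<'E'
from h import *
from plant import cams,env
d=cams.get_image("wrist");pickle.dump(d,open("w5.pkl","wb"));s=env.get_state()
cv2.imwrite("pics/w5.png",d["frame"][:,:,::-1]);print(s["tool_pos"],proj(d,s["tool_pos"],1))
E
```

```text
time_s: 4.35
tool_pos: [354.7, 354.2, 151.8]
ee_rot: [0.218, 0.976, -0.001, -0.001]
contact_force: [0.4, 0.2, -2.8]
width: 0.635
finger_force: 65.5
[354.78459483 354.32878634 151.83480544] (np.float64(279.08895627718726), np.float64(297.75255758238507))
```

View pics/w5.png

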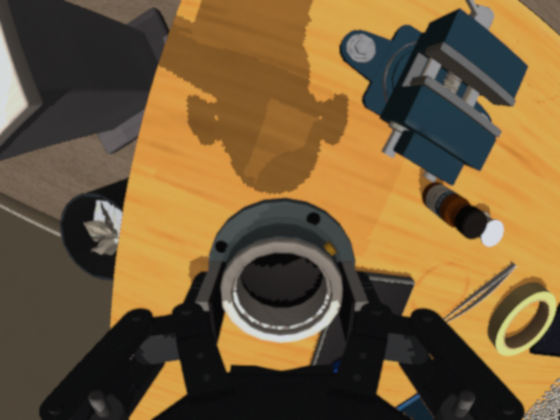

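Picture w5 shows the housing held upright, with the rim centre near (281,291), its edges at u 222 and 341 and v 240 and 341, and clear of everything else. Next I carry it over the block.

```bash
python3 -m creep '[-40,-10,-30,0,-85,-27,-60,0,-130,-41,-90,0,-180,-57,-120,0,-230,-73,-120,0,-280,-89,-120,0,-330,-105,-120,0,-375,-117,-120,0,-397,-117,-120,0,-397,-117,-120,0,-397,-117,-120,0,-397,-117,-120,0]'
python3 - <<'E'
from h import *
from plant import cams,env
from scipy.spatial.transform import Rotation as Ro
d=cams.get_image("wrist");pickle.dump(d,open("w6.pkl","wb"));s=env.get_state()
print(s["tool_pos"],s["ee_rot"],s["contact_force"],proj(d,[638,92,25],1))
cv2.imwrite("pics/w6.png",cv2.resize(d["frame"][90:350,150:410],(780,780)[:2])[:600,:,::-1])
E
```

```text
time_s: 5.9
tool_pos: [664.3, 81.2, 273.0]
ee_rot: [0.217, 0.976, -0.0, -0.0]
contact_force: [-0.4, 0.5, -2.4]
width: 0.634
finger_force: 65.4
[664.49964984  81.20925848 273.21255222] [ 2.17175508e-01  9.76132544e-01 -4.78456749e-05 -2.30245873e-04] [ 0.1481393   0.12985874 -2.39252969] (np.float64(278.95072259135884), np.float64(149.0042504835122))
```

View pics/w6.png

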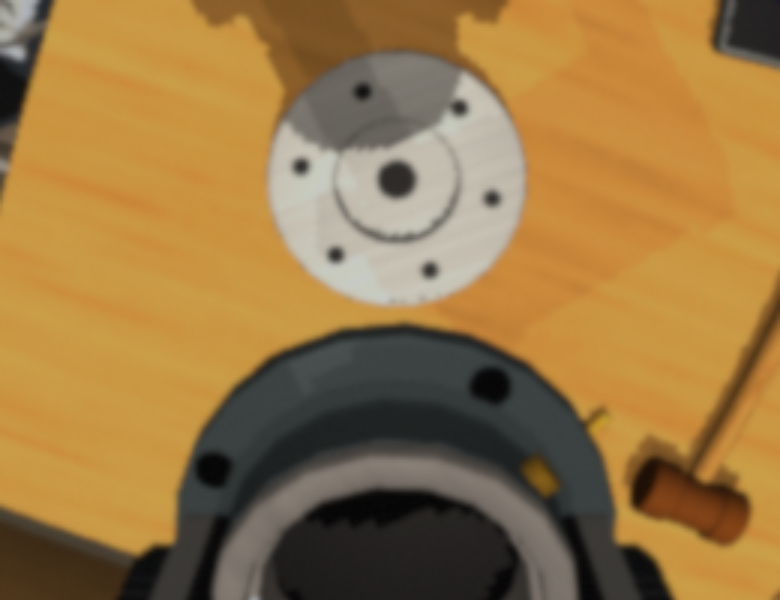

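The crop at 3x shows the recess circle with its centre at (397,178.5), which is full-frame (282.3,149.5). The held rim spans u 221 to 343. I now compute both in the tool frame.

```bash
cat >> h.py <<'E'
def toolxy(d,s,px,z):
    "pixels -> tool frame xy at world z"
    from scipy.spatial.transform import Rotation as Ro
    return np.array([Ro.from_quat(s["ee_rot"]).inv().apply(atz(ray(d,u,v,1),z)-s["tool_pos"])[:2] for u,v in px])
def fit(p):
    s=np.linalg.lstsq(np.c_[2*p,np.ones(len(p))],(p**2).sum(1),rcond=None)[0]
    r=np.sqrt(s[2]+s[0]**2+s[1]**2);return s[:2].round(2),round(float(r),2),(np.hypot(*(p-s[:2]).T)-r).round(1)
E
python3 - <<'E'
from h import *
from plant import env
s=env.get_state();d=pickle.load(open("w6.pkl","rb"))
c=lambda x,y:(150+x/3-.33,90+y/3-.33)
print("recess",fit(toolxy(d,s,[c(334,178),c(460,178),c(397,116),c(397,241)],25)))
print("block",fit(toolxy(d,s,[c(269,180),c(525,180),c(397,51)],25)))
d5=pickle.load(open("w5.pkl","rb"));z=s["tool_pos"][2]
for dz in(0,1.5,3):
  p=toolxy(d,s,[(222,290),(341,290),(281,240),(281,341)],z+dz);print("held",dz,fit(p))
b=cv2.resize(d["frame"][220:350,200:360],(800,650),interpolation=cv2.INTER_CUBIC)[:600]
b=cv2.convertScaleAbs(b,alpha=1.6)
cv2.imwrite("pics/w6b.png",b[:,:,::-1])
E
```

```text
recess (array([28.04,  2.07]), 24.09, array([-0.1, -0.1,  0.1,  0.1]))
block (array([27.94,  2.09]), 48.95, array([ 0., -0.,  0.]))
held 0 (array([1.32, 1.13]), 27.03, array([-0.4, -0.4,  0.4,  0.4]))
held 1.5 (array([2.35, 1.12]), 26.69, array([-0.4, -0.4,  0.4,  0.4]))
held 3 (array([3.38, 1.12]), 26.35, array([-0.4, -0.4,  0.4,  0.4]))
```

View pics/w6b.png

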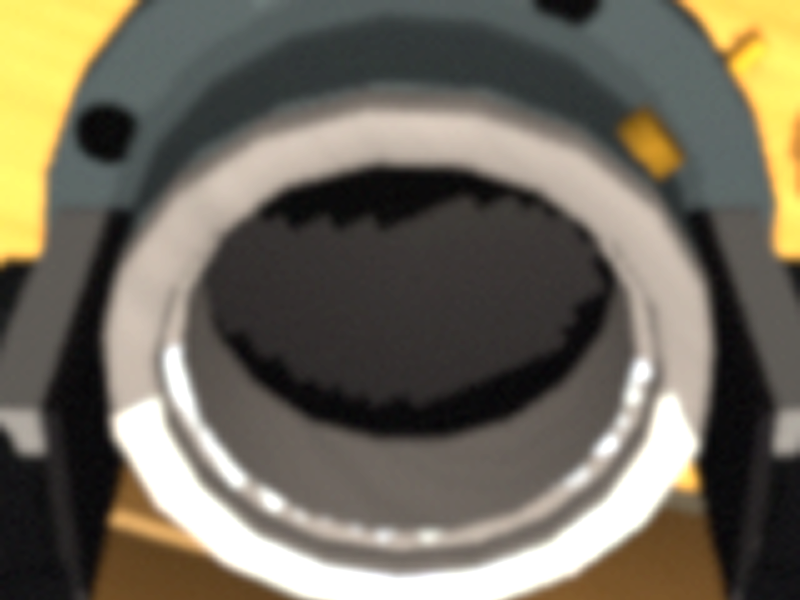

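```bash
python3 -m creep '[14,0.5,10,0,27.8,0.9,50,0,27.8,0.9,100,0,27.8,0.9,150,0,27.8,0.9,190,0,27.8,0.9,205,0,27.8,0.9,205,0,27.8,0.9,205,0]'
python3 -m creep '[0,0,4,0,0,0,8,0,0,0,10,0,0,0,11,0,0,0,11,0,0,0,11,0]'
python3 - <<'E'
from h import *
from plant import cams
d=cams.get_image("side");cv2.imwrite("pics/s1.png",cv2.resize(d["frame"][110:230,270:400],(650,600),interpolation=cv2.INTER_CUBIC)[:,:,::-1])
E
```

```text
time_s: 6.95
tool_pos: [641.7, 93.4, 70.2]
ee_rot: [0.218, 0.976, 0.001, 0.001]
contact_force: [0.2, -0.1, -2.9]
width: 0.628
finger_force: 65.3
time_s: 7.7
tool_pos: [640.5, 93.1, 57.3]
ee_rot: [0.218, 0.976, 0.0, 0.0]
contact_force: [1.0, -0.4, -2.2]
width: 0.629
finger_force: 65.3
```

View pics/s1.png

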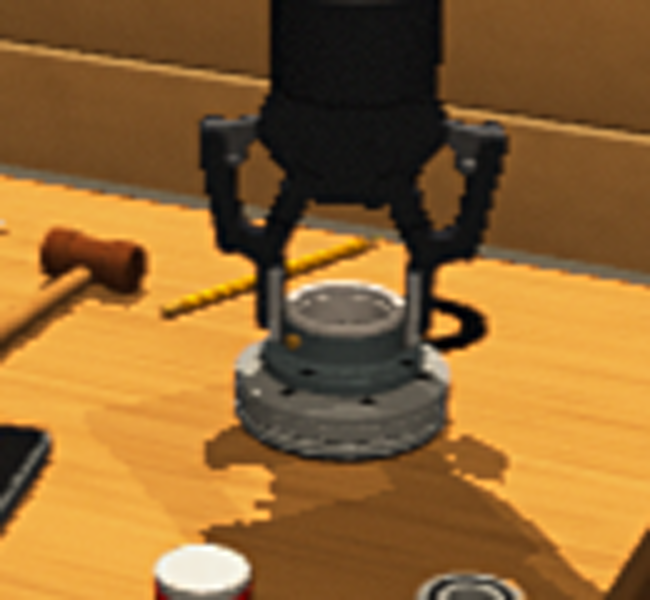

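The side crop shows the housing centred over the block at (345,400). Contact force stays at the part's own weight with the TCP 2 mm past the recess edge, so the spigot is entering. I continue down.

```bash
python3 -m creep '[0,0,1,0,0,0,2,0,0,0,3,0,0,0,3.5,0,0,0,3.5,0,0,0,3.5,0]'; python3 -m creep '[0,0,0.5,0,0,0,0.5,0,0,0,0.5,0]'
```

```text
time_s: 8.5
tool_pos: [640.4, 93.1, 54.6]
ee_rot: [0.218, 0.976, 0.0, -0.0]
contact_force: [-3.1, 0.0, 6.4]
width: 0.629
finger_force: 66.4
time_s: 8.88
tool_pos: [640.4, 93.2, 54.6]
ee_rot: [0.218, 0.976, 0.0, 0.0]
contact_force: [-4.7, -0.6, 10.5]
width: 0.629
finger_force: 66.8
```

```bash
python3 -m creep '[0,0,0,0,0,0,0,0,0,0,0,0,0,0,0,0,0,0,-40,0,0,0,-90,0,0,0,-90,0,0,0,-90,0,0,0,-90,0,0,0,-90,0]' 1
python3 - <<'E'
from h import *
from plant import cams,env
d=cams.get_image("wrist");pickle.dump(d,open("w7.pkl","wb"));s=env.get_state()
h=hsv(d);m=(h[...,2]>150)&(h[...,1]<45);p=proj(d,[641,93,55],1);print(p,s["tool_pos"])
for z in(52,55,58):print(z,circ(d,m,z,p))
u,v=int(p[0]),int(p[1]);cv2.imwrite("pics/w7.png",cv2.resize(d["frame"][v-75:v+75,u-100:u+100],(800,600),interpolation=cv2.INTER_CUBIC)[:,:,::-1])
E
```

```text
time_s: 10.12
tool_pos: [639.8, 93.0, 142.0]
ee_rot: [0.218, 0.976, -0.0, -0.001]
contact_force: [0.2, -0.2, -0.1]
width: 1.0
finger_force: 0.0
(np.float64(280.4094976623823), np.float64(226.72460529070509)) [639.93044134  93.03655815 142.22817332]
52 (array([632.01,  98.26]), 42.6, 0.29)
55 (array([631.05,  98.71]), 41.99, 0.29)
58 (array([630.09,  99.15]), 41.39, 0.29)
```

View pics/w7.png

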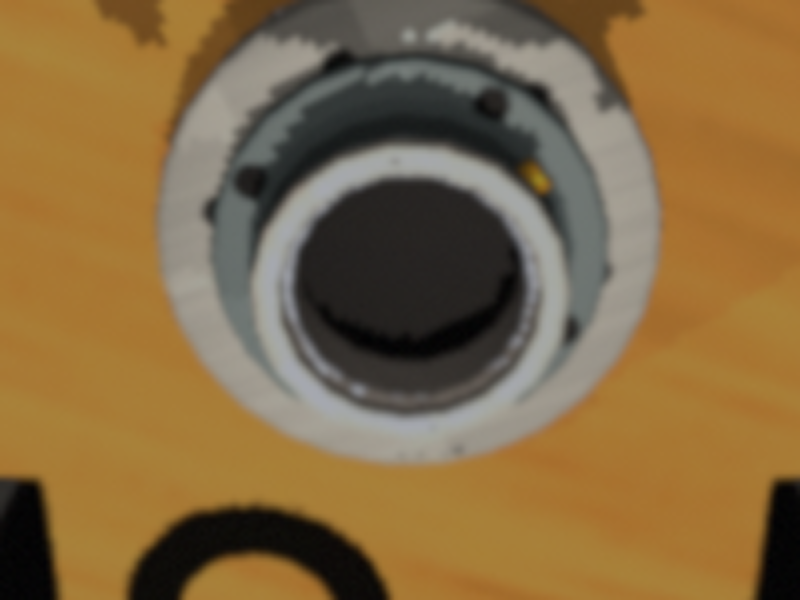

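The housing sits in the block, level, with its flange on the top face and the rim centre at crop (410,289), which is full-frame (282.5,223.3). Next is the bearing.

```bash
python3 -m creep '[40,-12,0,0,90,-27,0,0,140,-43,0,0,180,-55,0,0,193,-59,20,0,193,-59,39,0,193,-59,39,0,193,-59,39,0,193,-59,39,0]'
python3 - <<'E'
from h import *
from plant import cams,env
from types import SimpleNamespace
s=env.get_state();d=pickle.load(open("w7.pkl","rb"));s7=dict(tool_pos=np.array([639.93,93.04,142.23]),ee_rot=s["ee_rot"])
o=(int(280.4)-100,226-75);c=lambda x,y:(o[0]+x/4-.4,o[1]+y/4-.4)
print("rim",fit(toolxy(d,s7,[c(253,290),c(567,290),c(410,143),c(410,436)],55)))
h=hsv(d);f=d["frame"].copy()
d=cams.get_image("wrist");pickle.dump(d,open("w8.pkl","wb"));print(s["tool_pos"],s["ee_rot"])
p=proj(d,[440,122,16],1);print(p);u,v=int(p[0]),int(p[1]);print(u,v)
cv2.imwrite("pics/w8.png",cv2.resize(d["frame"][v-50:v+50,u-65:u+65],(780,600),interpolation=cv2.INTER_CUBIC)[:,:,::-1])
E
```

```text
time_s: 11.3
tool_pos: [441.3, 121.8, 104.9]
ee_rot: [0.218, 0.976, 0.0, 0.0]
contact_force: [0.1, -0.3, 0.5]
width: 1.004
finger_force: 0.0
rim (array([0.65, 1.53]), 27.18, array([-0.1, -0.1,  0.1,  0. ]))
[441.30195885 121.79474501 104.86118202] [2.17745881e-01 9.76005361e-01 2.38606582e-04 4.57530038e-04]
(np.float64(278.95649937867), np.float64(222.24822346351144))
278 222
```

View pics/w8.png

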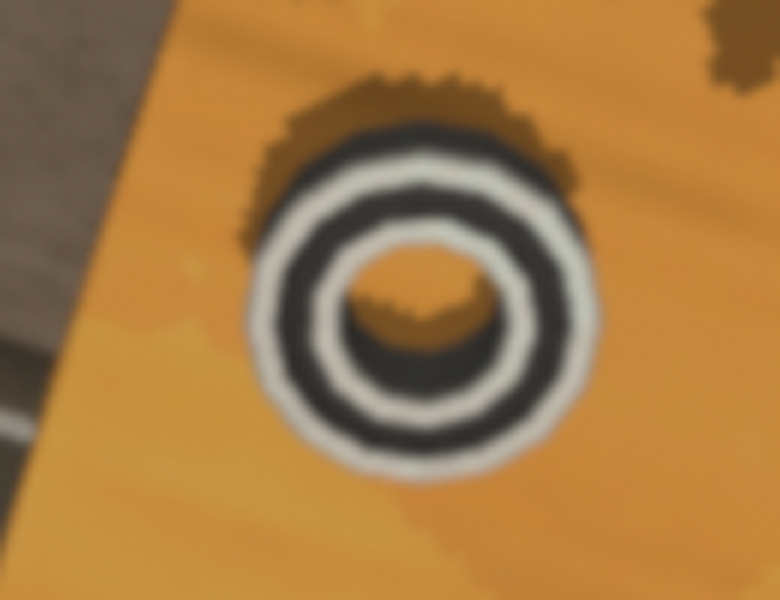

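The bearing's top ring spans x 247–602 and y 150–482 in the 6x crop, with its centre at (424.5,316).

Run:
```python
from h import *
from plant import env
s=env.get_state();d=pickle.load(open("w8.pkl","rb"));c=lambda x,y:(213+x/6-.42,172+y/6-.42)
P=[c(247,320),c(602,320),c(424,150),c(424,482)]
for z in(13,16,19):print(z,fit(toolxy(d,s,P,z)),fit(toolxy(d,s,P,z))[0])
print(s["tool_pos"])
```

```text
13 (array([-2.15,  2.7 ]), 21.0, array([-0.1, -0.1,  0.1,  0.1])) [-2.15  2.7 ]
16 (array([-0.94,  2.68]), 20.7, array([-0.1, -0.1,  0.1,  0.1])) [-0.94  2.68]
19 (array([0.27, 2.65]), 20.4, array([-0.1, -0.1,  0.1,  0.1])) [0.27 2.65]
[441.21727972 121.77721393 104.8284112 ]
```

```bash
python3 -m creep '[-1,1.3,25,0,-1,1.3,55,0,-1,1.3,75,0,-1,1.3,75,0,-1,1.3,75,0]' 0.75
python3 -m creep '[0,0,0,0,0,0,0,0,0,0,0,0,0,0,0,0,0,0,0,0,0,0,0,0]' 0.2
python3 -m creep '[0,0,-10,0,0,0,-45,0,0,0,-90,0,0,0,-120,0,0,0,-120,0,0,0,-120,0]'
python3 - <<'E'
from h import *
from plant import cams,env
d=cams.get_image("wrist");pickle.dump(d,open("w9.pkl","wb"));s=env.get_state();pickle.dump(s,open("s9.pkl","wb"));print(s["tool_pos"])
cv2.imwrite("pics/w9.png",cv2.resize(d["frame"][220:370,180:380],(800,600),interpolation=cv2.INTER_CUBIC)[:,:,::-1])
E
```

```text
time_s: 11.98
tool_pos: [442.6, 122.6, 30.0]
ee_rot: [0.218, 0.976, 0.0, 0.0]
contact_force: [0.1, -0.4, 0.3]
width: 0.748
finger_force: 0.0
time_s: 12.72
tool_pos: [442.8, 122.6, 30.8]
ee_rot: [0.218, 0.976, 0.0, 0.001]
contact_force: [-3.1, -1.9, 15.8]
width: 0.452
finger_force: 58.3
time_s: 13.48
tool_pos: [441.7, 122.4, 149.0]
ee_rot: [0.218, 0.976, -0.0, -0.0]
contact_force: [-0.5, 0.6, -1.0]
width: 0.449
finger_force: 60.6
[441.36905282 122.28975613 148.4958648 ]
```

View pics/w9.png

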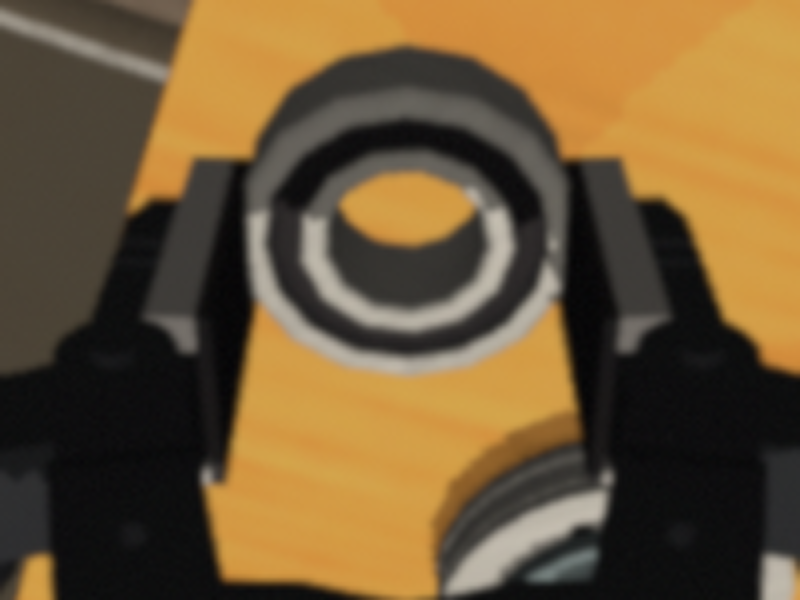

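The bearing is gripped; its top ring spans x 245–563 and y 85–375 in this crop. I check for tilt by its aspect and compute where to move.

Run:
```python
from h import *
s=pickle.load(open("s9.pkl","rb"));d=pickle.load(open("w9.pkl","rb"));c=lambda x,y:(180+x/4-.4,220+y/4-.4)
P=[c(245,230),c(565,230),c(404,86),c(404,375)]
for dz in(-13,-15,-17):print(dz,fit(toolxy(d,s,P,s["tool_pos"][2]+dz)),toolxy(d,s,P,s["tool_pos"][2]+dz).round(1).tolist())
# depth along the ring: fit plane of bearing top
V,U=np.mgrid[240:316,241:322];V=V.ravel();U=U.ravel();D=d["depth"][V,U];ok=D>0;R=np.array(d["R"]);t=np.array(d["t"]).ravel()
from scipy.spatial.transform import Rotation as Ro
P=[]
for u,v,z in zip(U[ok],V[ok],D[ok]):
    x=(u-d["cx"])/d["fx"];y=(v-d["cy"])/d["fy"];th=np.hypot(x,y);k=np.tan(th)/th;P.append(R.T@(np.array([x*k*z,y*k*z,z])-t))
P=Ro.from_quat(s["ee_rot"]).inv().apply(np.array(P)-s["tool_pos"])
r=np.hypot(P[:,0]-.5,P[:,1]-1);m=(r>11)&(r<19)&(P[:,2]>0)&(P[:,2]<30)
for _ in range(5):
    A=np.c_[P[m][:,:2],np.ones(m.sum())];k=np.linalg.lstsq(A,P[m][:,2],rcond=None)[0];e=P[:,2]-np.c_[P[:,:2],np.ones(len(P))]@k;m=(r>11)&(r<19)&(abs(e)<2.5)
print("plane",k.round(3),m.sum(),np.std(e[m]))
```

```text
-13 (array([0.96, 1.09]), 19.94, array([-0.6, -0.6,  0.7,  0.6])) [[2.3, -18.2], [2.3, 20.4], [21.5, 1.0], [-19.6, 1.0]]
-15 (array([-0.27,  1.09]), 20.24, array([-0.6, -0.6,  0.7,  0.6])) [[1.1, -18.5], [1.0, 20.6], [20.6, 1.0], [-21.1, 0.9]]
-17 (array([-1.51,  1.09]), 20.53, array([-0.7, -0.6,  0.7,  0.6])) [[-0.2, -18.7], [-0.2, 20.9], [19.7, 1.0], [-22.6, 0.9]]
plane [-5.0000e-03 -0.0000e+00  1.4668e+01] 2719 0.6661148332005777
```

```bash
python3 -m creep '[-40,12,0,0,-90,27,0,0,-140,43,0,0,-180,55,0,0,-191.6,58.3,20,0,-191.6,58.3,50,0,-191.6,58.3,56,0,-191.6,58.3,56,0,-191.6,58.3,56,0,-191.6,58.3,56,0]'
python3 - <<'E'
from h import *
from plant import env,cams
p=[]
for i in range(3):
    s=env.get_state();p.append(s["tool_pos"]);d=cams.get_image("wrist")
print(np.array(p).round(2));p=np.mean(p,0);print("need tool dxy",totool(np.array([639.58,93.64])-p[:2]))
cv2.imwrite("pics/w10.png",cv2.resize(d["frame"][200:350,180:380],(800,600),interpolation=cv2.INTER_CUBIC)[:,:,::-1])
E
```

```text
time_s: 14.78
tool_pos: [640.9, 94.0, 94.4]
ee_rot: [0.218, 0.976, 0.0, 0.001]
contact_force: [0.5, 0.3, -1.3]
width: 0.45
finger_force: 60.6
[[640.87  94.02  94.37]
 [640.8   94.    94.28]
 [640.66  93.93  94.11]]
need tool dxy [ 0.9 -0.8]
```

View pics/w10.png

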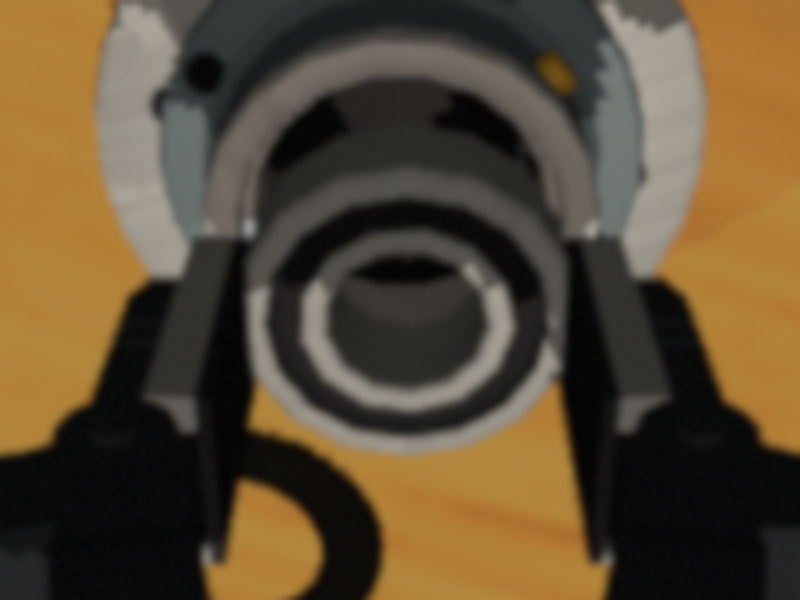

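The bearing at u 404 lines up with the housing rim, which spans 205–597 for a centre of 401. The arm is still settling, so I let it settle and read again.

```bash
python3 -m creep '[0.4,-0.3,0,0,0.4,-0.3,2,0,0.4,-0.3,4,0,0.4,-0.3,4,0,0.4,-0.3,4,0,0.4,-0.3,4,0]' >/dev/null
python3 - <<'E'
from h import *
from plant import env
s=env.get_state();p=s["tool_pos"];print(p,s["contact_force"]);print("need",totool(np.array([639.58,93.64])-p[:2]))
E
```

```text
[639.89316112  93.75246325  89.3211506 ] [-0.7643702   0.1053506  -0.27669924]
need [ 0.2 -0.2]
```

Aligned to 0.2 mm. I lower it slowly.

```bash
python3 -m creep '[0.2,-0.2,1.5,0,0.2,-0.2,3,0,0.2,-0.2,4.5,0,0.2,-0.2,6,0,0.2,-0.2,6,0,0.2,-0.2,6,0]'; python3 -m creep '[0,0,1,0,0,0,2,0,0,0,2.6,0,0,0,2.6,0,0,0,2.6,0]'
```

```text
time_s: 16.42
tool_pos: [639.6, 93.7, 83.3]
ee_rot: [0.218, 0.976, 0.0, 0.0]
contact_force: [-0.0, -0.5, -1.5]
width: 0.449
finger_force: 60.6
time_s: 17.05
tool_pos: [639.6, 93.6, 81.0]
ee_rot: [0.218, 0.976, 0.0, 0.0]
contact_force: [-1.7, -0.3, 5.9]
width: 0.449
finger_force: 61.2
```

```bash
python3 -m creep '[0,0,0.5,0,0,0,0.5,0,0,0,0.5,0]'; python3 -m creep '[0,0,0,0,0,0,0,0,0,0,0,0,0,0,-30,0,0,0,-73,0,0,0,-73,0,0,0,-73,0,0,0,-73,0,0,0,-73,0]' 0.8
python3 - <<'E'
from h import *
from plant import cams,env
s=env.get_state();d=cams.get_image("wrist");pickle.dump((d,s),open("w11.pkl","wb"))
p=proj(d,[639.6,93.6,66],1);u,v=int(p[0]),int(p[1]);print(s["tool_pos"],u,v)
cv2.imwrite("pics/w11.png",cv2.resize(d["frame"][v-50:v+50,u-65:u+65],(780,600),interpolation=cv2.INTER_CUBIC)[:,:,::-1])
E
```

```text
time_s: 17.42
tool_pos: [639.6, 93.7, 80.9]
ee_rot: [0.218, 0.976, 0.0, 0.0]
contact_force: [-3.7, -0.6, 9.5]
width: 0.45
finger_force: 61.7
time_s: 18.55
tool_pos: [639.0, 93.6, 152.1]
ee_rot: [0.218, 0.976, -0.0, -0.001]
contact_force: [-0.4, 0.0, 0.3]
width: 0.805
finger_force: 0.0
[638.96692512  93.57379916 152.05679682] 280 226
```

View pics/w11.png

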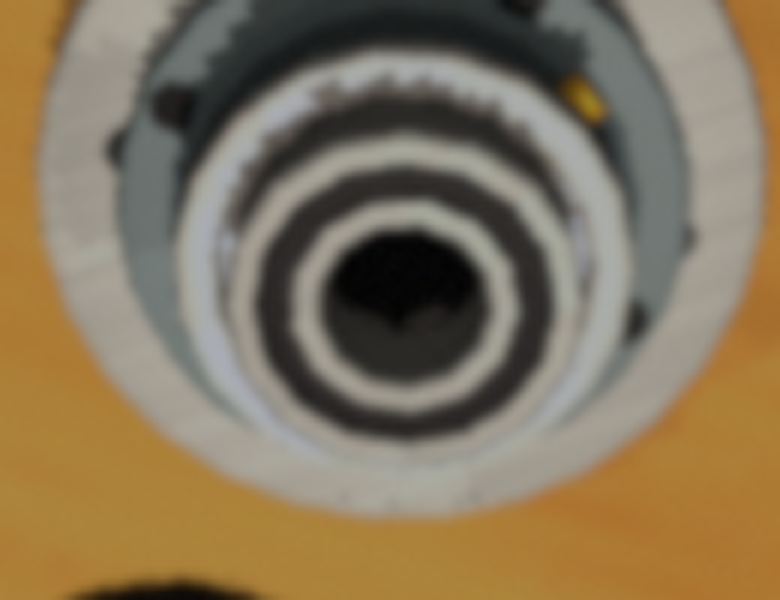

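The bearing sits level inside the rim, with its top ring centred at crop (405,299). Next is the medium disc in the tray's middle hole, measured by code with depth and colour.

```bash
cat >> h.py <<'E'
def cloud(d,s,box):
    "tool-frame xy + world z for pixels in box (u0,u1,v0,v1)"
    from scipy.spatial.transform import Rotation as Ro
    u0,u1,v0,v1=box;V,U=np.mgrid[v0:v1,u0:u1];V=V.ravel();U=U.ravel();D=d["depth"][V,U];ok=D>0;U=U[ok];V=V[ok];D=D[ok]
    x=(U-d["cx"])/d["fx"];y=(V-d["cy"])/d["fy"];th=np.hypot(x,y)+1e-9;k=np.tan(th)/th
    W=(np.c_[x*k*D,y*k*D,D]-np.array(d["t"]).ravel())@np.array(d["R"])
    T=Ro.from_quat(s["ee_rot"]).inv().apply(W-s["tool_pos"]);return U,V,T[:,:2],W[:,2]
def depthcirc(d,s,box,zlo,zhi,mask=None):
    U,V,T,Z=cloud(d,s,box);m=(Z>zlo)&(Z<zhi)
    if mask is not None:m&=mask[V,U]
    im=np.zeros(d["depth"].shape,np.uint8);im[V[m],U[m]]=1
    n,lab,st,_=cv2.connectedComponentsWithStats(im);i=1+np.argmax(st[1:,4]);k=lab[V,U]==i
    z=np.median(Z[k]);ys,xs=np.where(lab==i);hull=cv2.convexHull(np.c_[xs,ys].astype(np.int32))[:,0].astype(float)
    return fit(toolxy(d,s,hull,z))[:2],"z",round(float(z),1),"px",xs.mean().round(1),ys.mean().round(1),xs.min(),xs.max(),ys.min(),ys.max()
E
python3 -m creep '[35,37,0,0,70,75,0,0,105,112,0,0,140,150,0,0,169,186,0,0,169,186,20,0,169,186,39,0,169,186,39,0,169,186,39,0,169,186,39,0]' 0.8
python3 - <<'E'
from h import *
from plant import cams,env
d,s=pickle.load(open("w11.pkl","rb"));c=lambda x,y:(215+x/6-.42,176+y/6-.42)
print("bearing hand",fit(toolxy(d,s,[c(228,302),c(582,302),c(405,135),c(405,463)],66)))
print("bearing depth",depthcirc(d,s,(230,330,180,270),64,70))
s=env.get_state();d=cams.get_image("wrist");pickle.dump((d,s),open("w12.pkl","wb"));print(s["tool_pos"])
p=proj(d,[565,334,27],1);u,v=map(int,p);h=hsv(d);b=(h[...,0]>100)&(h[...,0]<130)&(h[...,1]>110);print(u,v)
print("disc",depthcirc(d,s,(u-50,u+50,v-50,v+50),25.5,30,b))
print("boss",depthcirc(d,s,(u-50,u+50,v-60,v+50),36.5,42))
E
```

```text
time_s: 19.85
tool_pos: [566.3, 333.4, 114.8]
ee_rot: [0.218, 0.976, 0.0, 0.0]
contact_force: [1.4, 0.7, -0.4]
width: 0.799
finger_force: 0.0
bearing hand (array([-0.62,  1.74]), 20.3, array([ 0.,  0., -0., -0.]))
bearing depth ((array([-0.67,  1.77]), 20.88), 'z', 65.9, 'px', np.float64(282.1), np.float64(225.2), np.int64(252), np.int64(312), np.int64(197), np.int64(253))
[566.29827558 333.38048061 114.84103219]
279 222
disc ((array([1.6 , 3.62]), 20.8), 'z', 27.2, 'px', np.float64(284.8), np.float64(217.7), np.int64(255), np.int64(314), np.int64(194), np.int64(249))
boss ((array([2.41, 3.58]), 12.45), 'z', 39.0, 'px', np.float64(284.9), np.float64(227.9), np.int64(266), np.int64(303), np.int64(210), np.int64(245))
```

```bash
python3 -m creep '[1.6,2.2,25,0,1.6,2.2,55,0,1.6,2.2,77,0,1.6,2.2,77,0,1.6,2.2,77,0,1.6,2.2,77,0]' 0.75
python3 -m creep '[0,0,0,0,0,0,0,0,0,0,0,0,0,0,0,0,0,0,0,0,0,0,0,0]' 0.2
python3 -m creep '[0,0,-10,0,0,0,-45,0,0,0,-90,0,0,0,-115,0,0,0,-115,0,0,0,-115,0]'
python3 - <<'E'
from h import *
from plant import cams,env
s=env.get_state();d=cams.get_image("wrist");pickle.dump((d,s),open("w13.pkl","wb"));print(s["tool_pos"])
h=hsv(d);b=(h[...,0]>100)&(h[...,0]<130)&(h[...,1]>110);z=s["tool_pos"][2]
U,V,T,Z=cloud(d,s,(220,345,220,350));m=b[V,U]&(np.hypot(*T.T)<24)&(Z<z-5)&(Z>z-30);print("blue z hist",np.percentile(Z[m]-z,[5,25,50,75,90,97]).round(1))
zf=np.median(Z[m&(Z>np.percentile(Z[m],60))]);print("face",zf-z)
print("disc",depthcirc(d,s,(220,345,220,350),zf-2.5,zf+3,b))
m&=abs(Z-zf)<2.5;print("plane",np.linalg.lstsq(np.c_[T[m],np.ones(m.sum())],Z[m],rcond=None)[0].round(3))
U,V,T,Z=cloud(d,s,(220,345,220,350));m=(abs(Z-zf-12)<2)&(np.hypot(*(T-[0,1.3]).T)<14);print("boss n",m.sum(),T[m].mean(0),Z[m].mean()-z)
E
```

```text
time_s: 20.65
tool_pos: [565.9, 336.9, 38.4]
ee_rot: [0.218, 0.976, 0.001, 0.001]
contact_force: [0.7, -0.4, 0.7]
width: 0.752
finger_force: 0.0
time_s: 21.4
tool_pos: [565.6, 336.8, 38.4]
ee_rot: [0.218, 0.976, 0.0, 0.0]
contact_force: [-1.6, -1.1, 7.7]
width: 0.461
finger_force: 59.3
time_s: 22.15
tool_pos: [564.5, 336.2, 151.4]
ee_rot: [0.218, 0.976, -0.0, -0.0]
contact_force: [-0.4, 0.3, -1.6]
width: 0.459
finger_force: 60.5
[564.49082394 336.1816148  151.36858744]
blue z hist [-19.7 -12.3 -11.5 -11.  -10.6  -9.9]
face -10.89480345036253
disc ((array([-0.08,  0.9 ]), 21.03), 'z', 140.0, 'px', np.float64(280.9), np.float64(271.4), np.int64(239), np.int64(324), np.int64(245), np.int64(315))
plane [-9.0000e-03 -3.0000e-03  1.4008e+02]
boss n 1626 [0.38608149 0.99597311] 0.5597294467503957
```

```bash
python3 -m creep '[-35,-38,0,0,-70,-76,0,0,-105,-114,0,0,-140,-152,0,0,-171,-187,0,0,-171,-187,25,0,-171,-187,50,0,-171,-187,50,0,-171,-187,50,0,-171,-187,50,0,-171,-187,50,0,-171,-187,50,0]' >/dev/null
python3 - <<'E'
from h import *
from plant import env
s=env.get_state();p=s["tool_pos"];print(p,s["contact_force"],s["finger_force"]);print("need",totool(np.array([639.45,93.9])-p[:2]))
E
```

```text
[640.64976592  94.68619715 102.69922623] [-0.14711413 -0.57986275 -1.56671734] 60.56285262107849
need [ 0.8 -1.2]
```

```bash
python3 -m creep '[0.5,-0.8,2,0,0.5,-0.8,4,0,0.5,-0.8,4,0,0.5,-0.8,4,0,0.5,-0.8,4,0,0.5,-0.8,4,0]' >/dev/null
python3 - <<'E'
from h import *
from plant import env
s=env.get_state();p=s["tool_pos"];print(p,s["contact_force"],s["finger_force"]);print("need",totool(np.array([639.45,93.9])-p[:2]))
E
```

```text
[639.68740196  94.06042411  98.22858005] [ 0.86600239 -0.6786823  -0.79211493] 60.56214451789856
need [ 0.1 -0.2]
```

```bash
python3 -m creep '[0.1,-0.2,2,0,0.1,-0.2,4,0,0.1,-0.2,5.5,0,0.1,-0.2,7,0,0.1,-0.2,7,0,0.1,-0.2,7,0]'; python3 -m creep '[0,0,1,0,0,0,1.8,0,0,0,2.2,0,0,0,2.2,0,0,0,2.2,0]'
```

```text
time_s: 25.2
tool_pos: [639.5, 93.9, 91.2]
ee_rot: [0.218, 0.976, 0.0, 0.0]
contact_force: [-0.1, -0.2, -0.3]
width: 0.458
finger_force: 60.6
time_s: 25.82
tool_pos: [639.6, 93.9, 89.4]
ee_rot: [0.218, 0.976, 0.0, 0.0]
contact_force: [-2.6, -1.1, 4.8]
width: 0.459
finger_force: 61.2
```

The contact height of 89.4 is as predicted. I release it and measure the boss.

```bash
python3 -m creep '[0,0,0.4,0,0,0,0.4,0,0,0,0.4,0]' >/dev/null; python3 -m creep '[0,0,0,0,0,0,0,0,0,0,0,0,0,0,-35,0,0,0,-87,0,0,0,-87,0,0,0,-87,0,0,0,-87,0,0,0,-87,0]' 0.8
python3 - <<'E'
from h import *
from plant import cams,env
s=env.get_state();d=cams.get_image("wrist");pickle.dump((d,s),open("w14.pkl","wb"));print(s["tool_pos"])
h=hsv(d);b=(h[...,0]>100)&(h[...,0]<130)&(h[...,1]>110)
print("disc",depthcirc(d,s,(230,340,170,280),76,81,b));print("boss",depthcirc(d,s,(230,340,170,280),87.5,93))
U,V,T,Z=cloud(d,s,(230,340,170,280));m=b[V,U]&(abs(Z-78)<2.5);print("plane",np.linalg.lstsq(np.c_[T[m],np.ones(m.sum())],Z[m],rcond=None)[0].round(3))
E
python3 -m creep '[40,-4,0,0,90,-8,0,0,140,-14,0,0,190,-20,-10,0,240,-25,-10,0,266,43,10,0,266,43,20,0,266,43,20,0,266,43,20,0,266,43,20,0]'
python3 - <<'E'
from h import *
from plant import cams,env
s=env.get_state();d=cams.get_image("wrist");pickle.dump((d,s),open("w15.pkl","wb"));print(s["tool_pos"])
u,v=map(int,proj(d,[415,247,70],1));print(u,v)
print("sleeve",depthcirc(d,s,(u-60,u+60,v-60,v+60),67.5,73))
E
```

```text
time_s: 27.32
tool_pos: [638.8, 93.8, 174.3]
ee_rot: [0.218, 0.976, -0.0, -0.001]
contact_force: [0.2, -0.7, -0.4]
width: 0.799
finger_force: 0.0
[638.83872827  93.81659754 174.28993262]
disc ((array([-0.69,  1.64]), 20.3), 'z', 78.2, 'px', np.float64(282.0), np.float64(215.4), np.int64(255), np.int64(309), np.int64(194), np.int64(247))
boss ((array([-0.63,  1.8 ]), 12.52), 'z', 90.0, 'px', np.float64(282.3), np.float64(227.3), np.int64(264), np.int64(300), np.int64(210), np.int64(244))
plane [-7.0000e-03  0.0000e+00  7.8192e+01]
time_s: 28.62
tool_pos: [417.2, 244.9, 155.9]
ee_rot: [0.218, 0.976, -0.0, 0.0]
contact_force: [0.3, 0.2, 0.2]
width: 0.803
finger_force: 0.0
[417.24129877 244.92807891 155.8537835 ]
280 221
sleeve ((array([5.51, 2.47]), 17.31), 'z', 70.2, 'px', np.float64(283.1), np.float64(217.6), np.int64(258), np.int64(308), np.int64(194), np.int64(241))
```

```bash
python3 -m creep '[5.3,1.1,10,0,5.3,1.1,45,0,5.3,1.1,80,0,5.3,1.1,105,0,5.3,1.1,105,0,5.3,1.1,105,0,5.3,1.1,105,0]' 0.8
python3 -m creep '[0,0,0,0,0,0,0,0,0,0,0,0,0,0,0,0,0,0,0,0,0,0,0,0,0,0,0,0]' 0.2
python3 -m creep '[0,0,-10,0,0,0,-45,0,0,0,-90,0,0,0,-120,0,0,0,-120,0,0,0,-120,0,0,0,-120,0]'
python3 - <<'E'
from h import *
from plant import cams,env
s=env.get_state();d=cams.get_image("wrist");pickle.dump((d,s),open("w16.pkl","wb"));z=s["tool_pos"][2];print(s["tool_pos"])
for dz in (18,20,22):print("top",depthcirc(d,s,(200,360,230,400),z+dz-2.5,z+dz+2.5))
U,V,T,Z=cloud(d,s,(200,360,230,400));m=(np.hypot(*(T-[0,1]).T)<15)&(Z>z+14)&(Z<z+26);k=np.linalg.lstsq(np.c_[T[m],np.ones(m.sum())],Z[m],rcond=None)[0];print("plane",k.round(3),m.sum(),k[2]-z)
E
```

```text
time_s: 29.55
tool_pos: [413.3, 249.5, 51.6]
ee_rot: [0.218, 0.976, 0.001, 0.001]
contact_force: [-0.1, -1.0, -0.3]
width: 0.798
finger_force: 0.0
time_s: 30.42
tool_pos: [412.9, 249.2, 51.3]
ee_rot: [0.218, 0.976, 0.0, 0.0]
contact_force: [-0.4, -1.3, 8.3]
width: 0.409
finger_force: 58.9
time_s: 31.3
tool_pos: [411.8, 248.6, 169.4]
ee_rot: [0.218, 0.976, -0.001, -0.001]
contact_force: [-0.5, -0.8, -1.7]
width: 0.405
finger_force: 60.2
[411.84586609 248.61665932 169.39708857]
top ((array([4.06, 2.22]), 22.49), 'z', 188.1, 'px', np.float64(281.6), np.float64(318.7), np.int64(206), np.int64(356), np.int64(285), np.int64(353))
top ((array([0.45, 1.23]), 17.24), 'z', 188.2, 'px', np.float64(281.4), np.float64(321.2), np.int64(239), np.int64(325), np.int64(287), np.int64(353))
top ((array([ 11.28, -23.78]), 5.11), 'z', 192.1, 'px', np.float64(215.2), np.float64(303.9), np.int64(200), np.int64(229), np.int64(300), np.int64(310))
plane [ 0.00000e+00 -7.00000e-03  1.88307e+02] 3389 18.909538541152102
```

```bash
python3 -m creep '[-40,-6,0,0,-90,-14,0,0,-140,-22,0,0,-190,-30,0,0,-235,-37,0,0,-262,-42,0,0,-271.5,-43.5,0,0,-271.5,-43.5,10,0,-271.5,-43.5,20,0,-271.5,-43.5,20,0,-271.5,-43.5,20,0,-271.5,-43.5,20,0]' >/dev/null
python3 -m creep '[0,0,0,0,0,0,0,0,0,0,0,0,0,0,0,0,0,0,0,0]' >/dev/null
python3 - <<'E'
from h import *
from plant import env
s=env.get_state();p=s["tool_pos"];print(p,s["contact_force"],s["finger_force"]);print("need",totool(np.array([639.45,94.08])-p[:2]))
E
```

```text
[639.92685141  94.36364186 150.57052098] [ 0.28608893 -0.67783584 -2.19962614] 60.180304404348135
need [ 0.3 -0.5]
```

```bash
python3 -m creep '[0.3,-0.4,2,0,0.3,-0.4,5,0,0.3,-0.4,8,0,0.3,-0.4,10,0,0.3,-0.4,12,0,0.3,-0.4,12,0,0.3,-0.4,12,0]'; python3 -m creep '[0,0,2,0,0,0,4,0,0,0,6,0,0,0,7.5,0,0,0,7.5,0,0,0,7.5,0]'
```

```text
time_s: 34.35
tool_pos: [639.5, 94.2, 138.6]
ee_rot: [0.218, 0.976, 0.0, 0.0]
contact_force: [-0.4, -1.1, -0.7]
width: 0.407
finger_force: 60.2
time_s: 35.1
tool_pos: [639.5, 94.1, 131.1]
ee_rot: [0.218, 0.976, -0.0, 0.0]
contact_force: [-0.2, -0.5, -1.3]
width: 0.41
finger_force: 60.2
```

It has passed the boss top (141.3) freely; now the last 2 mm.

```bash
python3 -m creep '[0,0,1,0,0,0,1.8,0,0,0,2.1,0,0,0,2.1,0,0,0,2.1,0]'; python3 -m creep '[0,0,0.4,0,0,0,0.4,0,0,0,0.4,0]'
```

```text
time_s: 35.72
tool_pos: [639.6, 94.2, 129.3]
ee_rot: [0.218, 0.976, 0.0, 0.0]
contact_force: [-1.1, 0.1, 3.7]
width: 0.406
finger_force: 60.5
time_s: 36.1
tool_pos: [639.7, 94.2, 129.3]
ee_rot: [0.218, 0.976, 0.0, 0.0]
contact_force: [-2.3, -0.0, 8.2]
width: 0.407
finger_force: 61.0
```

Home at 129.3, as predicted. I release, back off upward, and check.

```bash
python3 -m creep '[0,0,0,0,0,0,0,0,0,0,0,0,0,0,-35,0,0,0,-85,0,0,0,-105,0,0,0,-105,0,0,0,-105,0,0,0,-105,0]' 0.8
python3 - <<'E'
from h import *
from plant import cams,env
s=env.get_state();d=cams.get_image("wrist");print(s["tool_pos"])
print("sleeve top",depthcirc(d,s,(220,350,160,290),145.5,151))
U,V,T,Z=cloud(d,s,(220,350,160,290));m=(abs(Z-148)<2.5);print("plane",np.linalg.lstsq(np.c_[T[m],np.ones(m.sum())],Z[m],rcond=None)[0].round(3))
a=cams.get_image("side")["frame"][60:240,220:420];cv2.imwrite("pics/end.png",cv2.resize(a,(660,594),interpolation=cv2.INTER_CUBIC)[:,:,::-1])
E
```

```text
time_s: 37.22
tool_pos: [638.6, 94.0, 231.7]
ee_rot: [0.218, 0.976, -0.001, -0.001]
contact_force: [-0.2, -0.3, -0.6]
width: 0.801
finger_force: 0.0
[638.58672966  93.99822548 231.65513868]
sleeve top ((array([-1.28,  1.77]), 17.38), 'z', 148.2, 'px', np.float64(282.1), np.float64(228.1), np.int64(257), np.int64(307), np.int64(204), np.int64(251))
plane [-1.20000e-02  2.00000e-03  1.48102e+02]
```

View pics/end.png

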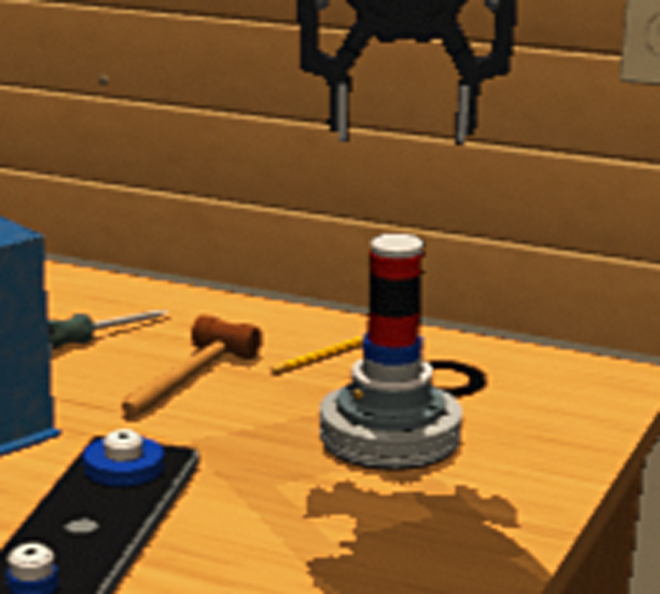

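The side crop shows the whole stack upright on the block (sleeve top at (397,243), block at (392,430)). The large and small discs are still in the tray and the mallet is untouched. The sleeve top is at 148.2 mm against 148 mm nominal, and level.

```bash
python3 -c "
from plant import workorder
print(workorder.finish_job())"
```

```text
the job is handed in; nothing more can be done
None
```

The job is handed in: the housing, bearing, medium disc and sleeve are stacked on the block in that order, each lowered to its expected home height; the finished stack stood upright with its top at 148.2 mm (148 expected) after about 37 s of the 93 s allowed.

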